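Weigh the cutter-head counterweight on the spring hook scale

TASK

Weigh the tall counterweight with the stirrup: hang it by its window on the hook of the spring scale, let go of it and leave it hanging until it has settled and stayed still for a second, then lift it off and stand it upright in the undivided tray. Lower it gently both times without pulling the scale down to its stop, and leave everything else where it is.

Things in the scene. Friction and masses are not known exactly. Their poses are not given: they have to be found in the camera images.
- weight_centre (a point): The tall counterweight, loose bright steel, 112 mm tall, 0.4 to 0.8 kg, standing upright at the start. Point half-way up its axis, 56 mm above its underside; z up. Below, a cylinder 52 mm in diameter, 46 mm high; on it a flat upright stirrup 12 mm thick (along x), 46 mm wide (along y), up to the top. Its two faces are alike. Grip it across the stirrup's 46 mm width or 12 mm thickness.
- weight_eye (a point): Centre of the window in that stirrup, 10 mm above weight_centre, same axes. The window goes right through along x, 30 mm wide (y) and 40 mm high (46 to 86 mm above the underside), between two posts 8 mm wide; above it a solid crossbar 26 mm high (86 to 112 mm).
- hook_seat (a point): Spring scale's hook: point on top of its straight level bar, mid-length, about 184 mm above the bench unloaded; it sinks with the hook. x runs along the bar from the free tip towards the column, z up. Bar 8 mm in diameter, from x = -50 mm (upturned tip, its top 14 mm above this point) to +62 mm (carriage block 22 mm wide, reaching 11 mm above this point).
- scale: The scale's stand, fixed to the bench; place and yaw vary, same axes as hook_seat. Origin under the centre of its foot plate (200 mm along x, 160 mm along y, 14 mm thick), 20 mm towards the column from beneath hook_seat. Grey column 45 x 70 mm, x = 55 to 100 mm, 210 mm high, with a small knob to 221 mm.
- hook (a joint): How far the sprung hook has been pulled down, m: 0 unloaded, 0.060 at the hard stop. Spring about 295 N/m: the counterweight pulls it down some 14 to 26 mm; it bobs briefly and comes to rest within about a second.
- tray: The undivided (plain) square tray, fixed, aluminium, 120 x 120 mm outside, walls 5 mm thick and 18 mm high, inner floor 5 mm above the bench, inside 110 x 110 mm; origin at the centre of its underside.
- divided_tray: Bystander: fixed tray of the same size as the plain one but divided in four, with small parts in it. Origin at the centre of its underside.
- short_centre (a point): Bystander: a similar weight with a stirrup, but only 86 mm tall (cylinder 20 mm high). Point half-way up.
- plain_centre (a point): Bystander: a plain cylinder weight, 52 mm in diameter, 86 mm tall with a small round knob on top and no stirrup. Point half-way up.
- screwdriver_grip (a point): Bystander: screwdriver 190 mm long lying on the bench; point on its handle.
- brush_grip (a point): Bystander: brush 170 mm long lying on the bench; point on its handle.
- clamp_centre (a point): Bystander: aluminium record clamp, stepped disc 76 mm in diameter, 46 mm high; point half-way up.
- jar_centre (a point): Bystander: amber jar 60 mm in diameter, 85 mm high; point half-way up.
- eyepiece: Bystander: black microscope eyepiece tube, 26 mm in diameter, 90 mm long, lying on the bench; origin beneath its middle.
Things that resemble listed ones, but are neither listed nor needed, are in the scene too. Leave any purple or yellow look-alike of the part that bears weight_centre alone.

How it is judged:
On the way:
1. the tall counterweight hangs on the hook by its window, let go of, with the scale pulled down by it and still for 1 s (contact force between each of the fingers, the arm and weight below 0.05 N and z of weight_eye in the frame of hook_seat between -0.027 and -0.013 m and y of weight_eye in the frame of hook_seat between -0.015 and 0.015 m and x of weight_eye in the frame of hook_seat between -0.05 and 0.055 m and value of joint hook above 0.01 m and velocity of joint hook between -0.01 and 0.01 m/s and linear speed of weight below 0.03 m/s and angular speed of weight below 0.4 rad/s and contact force between each of the fingers, the arm and hook below 0.05 N), for 1 s.
At the end, for the whole second after the job is handed in: The tall counterweight stands upright (within 0.1 rad) on the floor of the undivided tray, its axis within 35 mm of the tray's centre along each tray axis, released and at rest, and the hook is empty and back at zero (within 4 mm) (contact force between each of the fingers, the arm and weight below 0.05 N and x of weight_centre in the frame of tray between -0.035 and 0.035 m and y of weight_centre in the frame of tray between -0.035 and 0.035 m and z of weight_centre in the frame of tray between 0.056 and 0.066 m and angle between weight_centre's own z axis and vertical below 0.1 rad and linear speed of weight below 0.02 m/s and value of joint hook below 0.004 m); the robot touches nothing.
It fails at once if the scale is pulled down to its stop (hook more than 55 mm down) (value of joint hook above 0.055 m).
It fails at once if the counterweight is dropped (falls faster than 0.5 m/s while not held) (linear speed of weight above 0.5 m/s and contact force between the fingers and weight below 0.05 N).
It fails at once if another thing on the bench is displaced by more than 30 mm (distance of any of short_centre, plain_centre, screwdriver_grip, brush_grip, clamp_centre, jar_centre, eyepiece from where it was at the start of the episode above 0.03 m).
It also fails if it takes over 58 s, if anything falls off the work surface, if the arm or the gripper's body presses on something with over 40 N, if the wrist force passes 120 N, or if a joint passes its speed limit or range.

ROBOT

A 7-joint arm with a two-finger parallel gripper is mounted at the origin on the work surface. World frame = base frame: x ahead of the robot, y to its left, z up, the work surface at z = 0. Lengths are in m, angles in rad, forces in N, time in s.
With the tool pointing down it reaches from about 0.4 to 0.85 m from the base axis. Payload 10.4 kg.
Tool frame: the origin (TCP) lies at the very end of the fingers, on their centre line; the grasp point (between the pads) lies 19 mm behind it; z points along the fingers, y is the direction in which the jaws open and shut (so a half turn about z gives the same grasp; the last joint's range is limited). The gripper opens to 87 mm and grips with 3 to 60 N. Pads are 19 mm wide; open, the fingers measure 117 mm over their backs; the gripper's body (75 mm by 190 mm) begins 51 mm behind the grasp point.
Start: joints at [-1.361, 0.332, -0.065, 1.46, 0.022, 1.35, -0.088], TCP at [0.144, 0.608, 0.223] pointing down, gripper open.
Joint ranges: [-2.6, 2.6], [-0.5, 2.12], [-1.47, 1.34], [0.16, 2.42], [-1.27, 4.41], [0.06, 2.06], [-2.6, 2.6]. Speed limits (rad/s): [2.22, 2.22, 2.79, 2.79, 3.14, 3.14, 3.14].

INTERFACE

Orientations are given as a unit quaternion [w, x, y, z].
In Python, from rig import manip gives the robot as it stands.
- The arm moves only by the shell command python3 -m inch 'ROWS' [FORCE]. ROWS is JSON, one flat list of numbers, 5 for each row, row after row: the shift along the tool's x, y, z scaled (see below), then the turn about the tool's z scaled (see below), then the finger opening in mm, from 0 to 87. In form: [tx, ty, tz, spin, hand, tx, ty, tz, spin, hand, ...]. A call has exactly 8 rows; each row is the pose to reach, as a shift and turn from the pose measured when the call began, along the tool's axes at that moment, turning the shorter way round; what a row does not reach only later rows make up. The controller multiplies each number of a shift by 30 cm and each number of a turn by 180 degrees. A row lasts 1/10 s, in which the tool goes at most 50 mm and 8.59 degrees, less where a joint would pass 70% of its speed; a pose out of reach is approached as far as the arm can. A call with a number of a shift or a turn outside -1 to 1 is refused whole. A call with a gripper value outside its range is refused whole. The fingers move at their own pace and stop on an object; FORCE is the grip in N (left out, the last holds). Time passes only in rows, so rows that repeat a pose let the fingers close, or fill a call up. It gives the time, the measured TCP pose, the force and the opening at its end, in the units of the state.
- manip.state(): the state, without advancing time (a new reading comes with each control period).
- manip.camera(name): name is "scene" or "top"; returns a dict with "image" (384x512x3 uint8, blue, green, red), "fx", "fy", "cx", "cy" (pixels), "extrinsics" (4x4, takes a point from camera to world coordinates). Camera axes: x right, y down, z forward; pixel columns grow to the right and rows downward; lengths in m; the calibration is good to about 2 mm. A picture is of the moment at which its call begins. There is no depth.
- manip.finish_job(): hands the job in, once; it reports no verdict.
Trained networks look in a picture, given as the dict that the camera call returned (one of the last four; its "shot" number tells which), for a name from the list of things; names that differ only in an ending like _2 or _b are one class to them, and where a whole thing is asked for, a point or a joint stands for the part that bears it (a point fixed in the world has none). Each returns a list of dicts, best first, with "score" (0 to 1); they miss things now and then, are a little off and sometimes report something else, mostly with a low value. They report only what shows in the picture. A call takes as long as a camera call. They do not tell look-alikes from the thing itself.
- manip.search_frame(picture, name): "rect" ([left, top, width, height] in pixels, round what is visible of it).
- manip.tip_of(picture, name): "at" ([column, row] in pixels: a listed point, or the origin of a listed thing).
The state is a dict: "t": time; "qpos": joint angles; "dq": joint speeds; "joint_torque": joint torques, N m; "position": TCP position; "tcp_rot": TCP orientation; "force": force on the tool from outside, world axes, zero at the start; "torque": the same for the moment, N m; "opening": opening from 0.0 (shut) to 1.0 (fully open).
Only numpy, scipy, OpenCV 4.12 (cv2) and the standard library are available. Lean on these libraries where they do the work, as an engineer would, in place of code of your own. Each camera call takes 0.05 s, during which the arm holds its last target.

## Working session

There is one attempt and no reset: what is moved stays moved. The work goes in short steps, Python scripts to look and compute and a shell command to move; the robot and the scene stay as the last step left them, time stands still between calls to the robot, and variables do not carry over. Pictures are saved under pics/ and viewed, and the job is handed in when it is done.

```bash
ls; mkdir -p pics; python3 - <<'E'
from rig import manip
import cv2, numpy as np
s=manip.state(); print({k:np.round(v,3).tolist() for k,v in s.items()})
for n in ("scene","top"):
    p=manip.camera(n); cv2.imwrite(f"pics/{n}0.png",p["image"])
    print(n,p["fx"],p["fy"],p["cx"],p["cy"],np.round(p["extrinsics"],4).tolist())
    for o in ["weight_centre","weight_eye","hook_seat","scale","tray","divided_tray","short_centre"]:
        print(o,[(np.round(d["at"],1).tolist(),round(d["score"],2)) for d in manip.tip_of(p,o)][:4])
E
```

```text
pics
{'t': 0.0, 'qpos': [-1.361, 0.333, -0.065, 1.461, 0.022, 1.35, -0.088], 'dq': [0.001, 0.0, -0.0, -0.001, -0.001, -0.001, 0.002], 'joint_torque': [0.0, -62.328, 0.025, -38.987, -0.061, 0.04, 0.0], 'position': [0.144, 0.608, 0.222], 'tcp_rot': [-0.0, 0.116, 0.993, -0.001], 'force': [1.217, 0.6, -0.45], 'torque': [0.0, 0.037, -0.016], 'opening': 0.999}
scene 353.08745199900494 353.08745199900494 250.32810337654217 194.23524743163094 [[0.6628, 0.4985, -0.5587, 1.0999], [0.7487, -0.4272, 0.507, -0.5246], [0.0141, -0.7543, -0.6563, 0.7328], [0.0, 0.0, 0.0, 1.0]]
weight_centre [([100.2, 234.8], 0.94), ([115.1, 294.1], 0.94), ([128.6, 252.5], 0.88), ([84.5, 267.8], 0.72)]
weight_eye [([86.1, 263.3], 0.78), ([126.3, 248.6], 0.74), ([115.9, 292.1], 0.68), ([102.4, 233.8], 0.59)]
hook_seat [([269.0, 171.0], 0.51)]
scale []
tray [([336.3, 168.5], 0.92)]
divided_tray [([287.1, 157.4], 0.56)]
short_centre [([131.3, 214.6], 0.75), ([126.3, 253.2], 0.59), ([164.2, 223.2], 0.27)]
top 463.17699446926355 463.17699446926355 258.0245706291104 190.37997176047656 [[0.0191, -0.9942, 0.1061, 0.4394], [-0.9996, -0.0212, -0.0186, -0.0548], [0.0207, -0.1057, -0.9942, 1.4109], [0.0, 0.0, 0.0, 1.0]]
weight_centre [([364.1, 257.7], 0.9), ([381.2, 192.9], 0.7), ([392.4, 232.1], 0.66), ([357.2, 224.6], 0.64)]
weight_eye [([385.1, 193.8], 0.87), ([390.9, 234.5], 0.69), ([363.9, 259.2], 0.65), ([356.4, 225.3], 0.56)]
hook_seat [([227.4, 185.5], 0.76)]
scale [([226.5, 193.0], 0.83), ([334.5, 189.5], 0.64), ([309.6, 249.7], 0.28)]
tray [([117.8, 194.7], 0.81)]
divided_tray [([134.2, 250.6], 0.88), ([118.3, 195.2], 0.38)]
short_centre [([332.3, 263.0], 0.8)]
```

View pics/scene0.png

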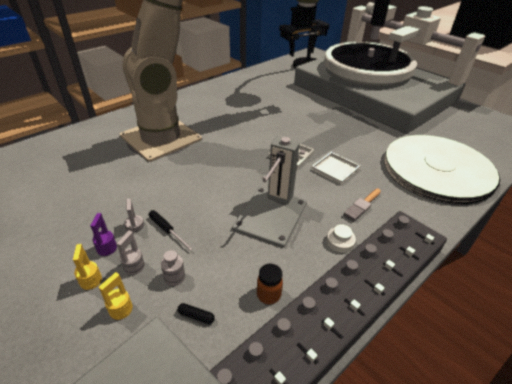

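View pics/top0.png

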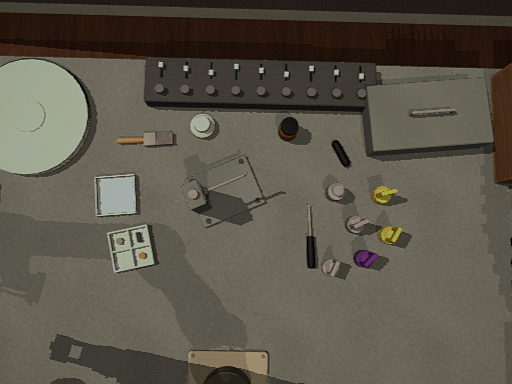

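```bash
python3 - <<'E'
import cv2
a=cv2.imread("pics/scene0.png")[180:340,50:230]; b=cv2.imread("pics/top0.png")[150:300,290:440]
cv2.imwrite("pics/cs.png",cv2.resize(a,None,fx=3.5,fy=3.5,interpolation=cv2.INTER_CUBIC))
cv2.imwrite("pics/ct.png",cv2.resize(b,None,fx=4,fy=4,interpolation=cv2.INTER_CUBIC))
E
```

```text
(no output)
```

View pics/cs.png

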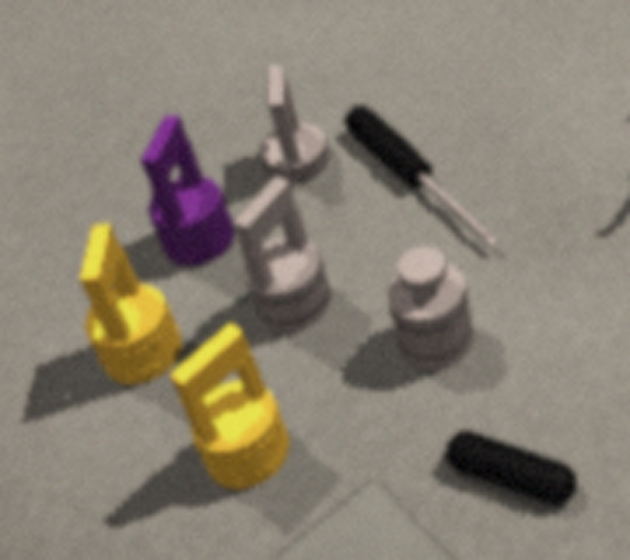

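View pics/ct.png

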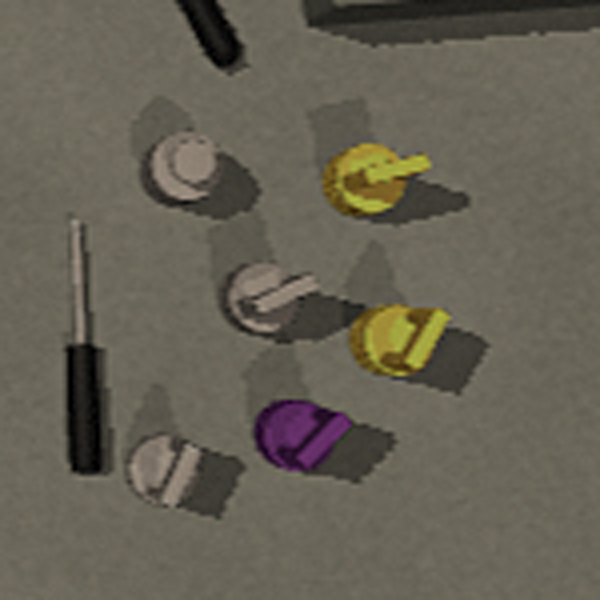

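The pictures show two bright steel stirrup weights. The silver one at scene (128,252) / top (357,225) has a tall cylinder, and the one at scene (131,214) / top (332,265) is short.

What could be taken for the target:
- Yellow: scene (87,268) and (115,295)
- Purple: scene (103,235)
- Short silver: scene (131,214)
- Plain silver: scene (173,266)

By the description I choose scene (128,252). It is bright steel with a stirrup and a 46 mm cylinder, and the crop confirms it. The hook bar points towards image right in the top view, with its column at (195,193). The plain tray is at top (117,195).

```bash
cat > h.py <<'E'
import numpy as np, cv2
from rig import manip
def proj(p,X):
    E=np.asarray(p["extrinsics"]); X=np.atleast_2d(X); c=(X-E[:3,3])@E[:3,:3]
    return np.c_[p["fx"]*c[:,0]/c[:,2]+p["cx"],p["fy"]*c[:,1]/c[:,2]+p["cy"]]
def ray(p,uv):
    E=np.asarray(p["extrinsics"]); d=E[:3,:3]@np.array([(uv[0]-p["cx"])/p["fx"],(uv[1]-p["cy"])/p["fy"],1]); return E[:3,3],d/np.linalg.norm(d)
def atz(p,uv,z):
    o,d=ray(p,uv); return o+d*(z-o[2])/d[2]
def tri(pa,ua,pb,ub):
    A=[];b=[]
    for p,u in((pa,ua),(pb,ub)):
        o,d=ray(p,u); M=np.eye(3)-np.outer(d,d); A.append(M); b.append(M@o)
    A=np.vstack(A);b=np.hstack(b); X=np.linalg.lstsq(A,b,rcond=None)[0]
    return X,np.linalg.norm(A@X-b)
def cam(n): return manip.camera(n)
E
python3 - <<'E'
from h import *
S=cam("scene");T=cam("top")
print("w centre",tri(S,(128.6,252.5),T,(357.2,224.6)),"eye",tri(S,(126.3,248.6),T,(356.4,225.3)))
print("hook",tri(S,(269,171),T,(227.4,185.5)))
print("tray",atz(S,(336.3,168.5),0),atz(T,(117.8,194.7),0))
print("scale",atz(T,(226.5,193),0))
for n,p,(x,y,w,h),f in(("s",S,(95,215,60,70),9),("t",T,(335,205,45,40),14),("hs",S,(220,125,100,130),4.5),("ht",T,(170,140,110,100),6)):
    cv2.imwrite(f"pics/z_{n}.png",cv2.resize(p["image"][y:y+h,x:x+w],None,fx=f,fy=f,interpolation=cv2.INTER_CUBIC))
E
```

```text
w centre (array([ 0.49000787, -0.37183354,  0.05408843]), np.float64(0.0022170061594490886)) eye (array([ 0.4862138 , -0.37002257,  0.06423621]), np.float64(0.0022413899897067583))
hook (array([0.58407414, 0.00587593, 0.17198879]), np.float64(0.0022161046268615973))
tray [0.56844881 0.35824536 0.        ] [0.56764828 0.34511236 0.        ]
scale [0.57983398 0.01509253 0.        ]
```

View pics/z_s.png

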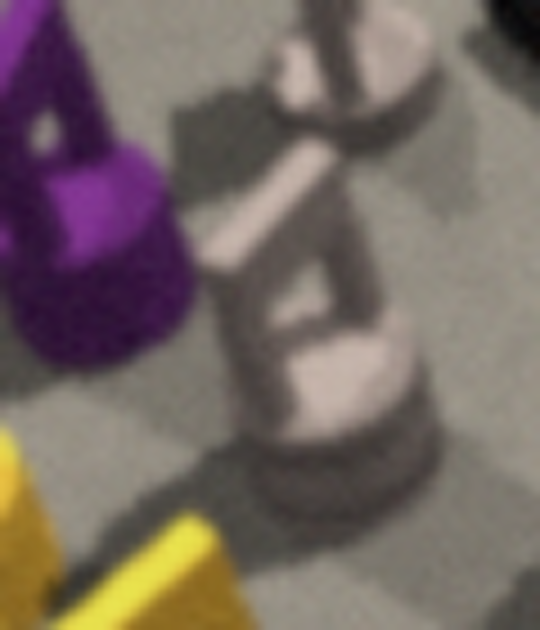

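View pics/z_t.png

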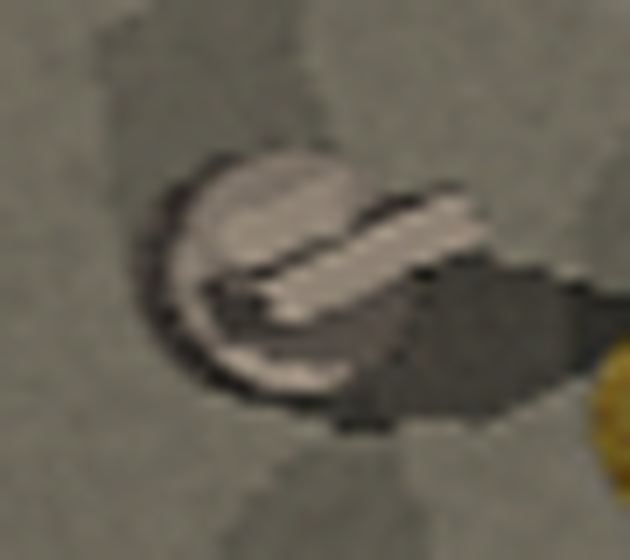

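View pics/z_hs.png

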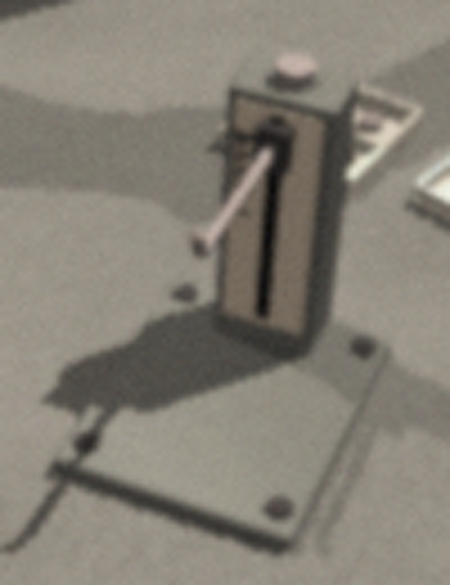

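View pics/z_ht.png

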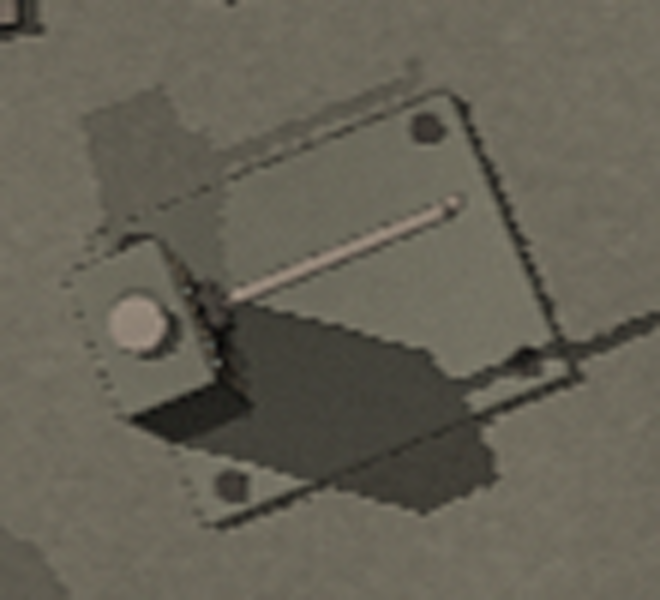

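```bash
python3 - <<'E'
from h import *
S=cam("scene");T=cam("top")
def z(x,y,f,ox,oy): return ((x+.5)/f-.5+ox,(y+.5)/f-.5+oy)
r=lambda a:np.round(a,4).tolist()
a=atz(T,z(278,298,14,335,205),.112); b=atz(T,z(475,215,14,335,205),.112)
print("bar top T",r(a),r(b),"mid",r((a+b)/2),np.linalg.norm(a-b),np.degrees(np.arctan2(*(a-b)[1::-1])))
c=atz(S,z(218,255,9,95,215),.112); d=atz(S,z(323,150,9,95,215),.112)
print("bar top S",r(c),r(d),"mid",r((c+d)/2),np.linalg.norm(c-d),np.degrees(np.arctan2(*(d-c)[1::-1])))
# foot plate
P=[atz(T,z(x,y,6,170,140),.014) for x,y in((452,92),(580,375),(215,525))]
Q=[atz(S,z(x,y,4.5,220,125),.014) for x,y in((55,465),(293,543),(388,352))]
for L in(P,Q):
    print([r(p) for p in L],np.linalg.norm(L[0]-L[1]),np.linalg.norm(L[1]-L[2]))
p1,p2,p3=P; q3,q1,q2=None,None,None
print("centre T",r((P[0]+P[2])/2))
print("yaw T",np.degrees(np.arctan2(*(P[2]-P[1])[1::-1])), "short edge->",np.degrees(np.arctan2(*(P[1]-P[0])[1::-1])))
print("centre S",r((Q[0]+Q[2])/2),[np.degrees(np.arctan2(*(v)[1::-1])) for v in(Q[1]-Q[0],Q[2]-Q[1])])
t=atz(T,z(455,203,6,170,140),.198); k=atz(T,z(232,298,6,170,140),.184)
print("tip T",r(t),"carr",r(k),np.degrees(np.arctan2(*(k-t)[1::-1])),np.linalg.norm(k-t))
print("tip tri",tri(S,z(203,238,4.5,220,125),T,z(455,203,6,170,140)))
print("carr tri",tri(S,z(272,152,4.5,220,125),T,z(232,298,6,170,140)))
# trays
for p,n in((S,"scene"),(T,"top")):
    for d in manip.search_frame(p,"tray")[:2]: print(n,d)
E
```

```text
bar top T [0.4836, -0.3518, 0.112] [0.5011, -0.3916, 0.112] mid [0.4923, -0.3717, 0.112] 0.04349075467442448 113.63961176619584
bar top S [0.5023, -0.3874, 0.112] [0.4864, -0.3501, 0.112] mid [0.4943, -0.3688, 0.112] 0.04055925638191007 113.1542765827575
[[0.6966, -0.0387, 0.014], [0.5534, -0.1065, 0.014], [0.4743, 0.0749, 0.014]] 0.15841862248601854 0.19781072145753553
[[0.5618, -0.1037, 0.014], [0.7028, -0.0372, 0.014], [0.6271, 0.1319, 0.014]] 0.1559282595454423 0.18525554790924909
centre T [0.5855, 0.0181, 0.014]
yaw T 113.54801224472814 short edge-> -154.69334066658874
centre S [0.5944, 0.0141, 0.014] [np.float64(25.256121462300822), np.float64(114.13070966940175)]
tip T [0.6132, -0.0433, 0.198] carr [0.5705, 0.0547, 0.184] 113.53396726895106 0.10776845898390322
tip tri (array([ 0.61543435, -0.04139995,  0.19334076]), np.float64(0.0034002404020640102))
carr tri (array([0.57227801, 0.05659308, 0.1825785 ]), np.float64(0.0033501171757986583))
scene {'rect': [312.6, 151.1, 48.4, 29.4], 'score': 0.58}
scene {'rect': [117.3, 228.5, 28.5, 44.3], 'score': 0.25}
top {'rect': [96.9, 173.5, 40.6, 39.7], 'score': 0.63}
top {'rect': [344.1, 219.9, 25.8, 11.8], 'score': 0.22}
```

Target grasp: (0.493, −0.370), stirrup width direction −66.6°, both views agreeing to 3 mm. The hook is at about (0.594, 0.003), with its x direction at 113.8°. Next is a helper that turns a wanted pose into the shift and turn numbers.

```bash
cat > go.py <<'E'
import sys
from h import *
from scipy.spatial.transform import Rotation as R
# python3 go.py x y z yaw_of_tool_y_deg : prints the numbers a row would need
s=manip.state(); p=np.array(s["position"]); w,x,y,z=s["tcp_rot"]; M=R.from_quat([x,y,z,w]).as_matrix()
yaw=np.degrees(np.arctan2(M[1,1],M[0,1])); t=np.array([float(a) for a in sys.argv[1:4]])
d=(float(sys.argv[4])-yaw+180)%360-180
print("t",round(s["t"],2),"pos",np.round(p,4),"yaw_y",round(yaw,1),"tilt",round(float(np.degrees(np.arccos(-M[2,2]))),2),"F",np.round(s["force"],2),"open",round(s["opening"],3))
print("shift",np.round(M.T@(t-p)/.3,4),"spin",round(-d/180,4))
E
python3 go.py 0.42 0.42 0.36 0; python3 go.py 0.493 -0.37 0.36 -66.6
```

```text
t 1.1 pos [0.1441 0.6081 0.2226] yaw_y 76.7 tilt 0.0 F [-0.69  1.12 -0.44] open 1.002
shift [-1.0394 -0.3982 -0.4582] spin 0.4259
t 1.1 pos [0.1441 0.6081 0.2226] yaw_y 76.7 tilt 0.0 F [-0.69  1.12 -0.44] open 1.002
shift [-1.8835 -2.9044 -0.4583] spin 0.7959
```

```bash
python3 -m inch '[-0.17,-0.07,-0.1,0.05,70,-0.33,-0.13,-0.25,0.09,70,-0.5,-0.2,-0.4,0.14,70,-0.66,-0.26,-0.46,0.19,70,-0.83,-0.33,-0.46,0.24,70,-1,-0.4,-0.46,0.28,70,-1,-0.5,-0.46,0.33,70,-1,-0.55,-0.46,0.38,70]' 40; python3 go.py 0.55 0.1 0.36 -20
```

```text
t: 1.9
position: [0.4007, 0.3756, 0.3607]
tcp_rot: [0.0, 0.653, 0.758, 0.0]
force: [-0.0, -0.2, 0.0]
opening: 0.808
t 1.9 pos [0.4007 0.3756 0.3607] yaw_y 8.5 tilt 0.06 F [-0.02 -0.2   0.02] open 0.808
shift [-0.9821  0.356   0.0033] spin 0.1584
```

```bash
python3 -m inch '[-0.16,0.06,0,0.05,70,-0.32,0.12,0,0.09,70,-0.48,0.18,0,0.14,70,-0.64,0.24,0,0.19,70,-0.8,0.3,0,0.24,70,-0.95,0.34,0,0.28,70,-1,0.36,0,0.33,70,-1,0.36,0,0.38,70]'; python3 go.py 0.53 -0.15 0.36 -66.6;python3 go.py 0.493 -0.37 0.25 -66.6
```

```text
t: 2.7
position: [0.5532, 0.0901, 0.3613]
tcp_rot: [0.001, 0.966, 0.26, 0.001]
force: [0.3, 0.4, 0.1]
opening: 0.806
t 2.7 pos [0.5532 0.0901 0.3613] yaw_y -59.8 tilt 0.14 F [0.26 0.36 0.06] open 0.806
shift [-0.4692  0.6531  0.0053] spin 0.0377
t 2.7 pos [0.5532 0.0901 0.3613] yaw_y -59.8 tilt 0.14 F [0.26 0.36 0.06] open 0.806
shift [-0.9448  1.2242  0.3728] spin 0.0377
```

```bash
python3 -m inch '[-0.1,0.13,0,0.038,70,-0.2,0.26,0,0.038,70,-0.3,0.39,0,0.038,70,-0.4,0.52,0,0.038,70,-0.5,0.65,0.05,0.038,70,-0.6,0.78,0.15,0.038,70,-0.7,0.9,0.25,0.038,70,-0.76,1,0.3,0.038,70]'; python3 go.py 0.493 -0.37 0.2 -66.6
```

```text
t: 3.5
position: [0.5066, -0.2818, 0.2725]
tcp_rot: [0.001, 0.979, 0.203, 0.001]
force: [1.8, 0.5, 0.6]
opening: 0.803
t 3.5 pos [ 0.5066 -0.2818  0.2725] yaw_y -66.6 tilt 0.16 F [1.83 0.46 0.6 ] open 0.803
shift [-0.1587  0.2516  0.2418] spin -0.0001
```

```bash
python3 -m inch '[-0.08,0.13,0,0,70,-0.16,0.25,0,0,70,-0.16,0.25,0.08,0,70,-0.16,0.25,0.16,0,70,-0.16,0.25,0.24,0,70,-0.16,0.25,0.24,0,70,-0.16,0.25,0.24,0,70,-0.16,0.25,0.24,0,70]'; python3 go.py 0.493 -0.37 0.081 -66.6
python3 - <<'E'
from h import *
for n,(x,y,w,h),f in(("scene",(70,170,110,110),5.4),("top",(310,170,110,110),5.4)):
    p=cam(n); cv2.imwrite(f"pics/a_{n}.png",cv2.resize(p["image"][y:y+h,x:x+w],None,fx=f,fy=f,interpolation=cv2.INTER_CUBIC))
E
```

```text
t: 4.3
position: [0.493, -0.3701, 0.2021]
tcp_rot: [0.001, 0.979, 0.203, 0.002]
force: [-0.6, 0.4, 0.3]
opening: 0.805
t 4.3 pos [ 0.493  -0.3701  0.2021] yaw_y -66.6 tilt 0.27 F [-0.57  0.4   0.34] open 0.805
shift [-0.0012 -0.0017  0.4037] spin -0.0001
```

View pics/a_scene.png

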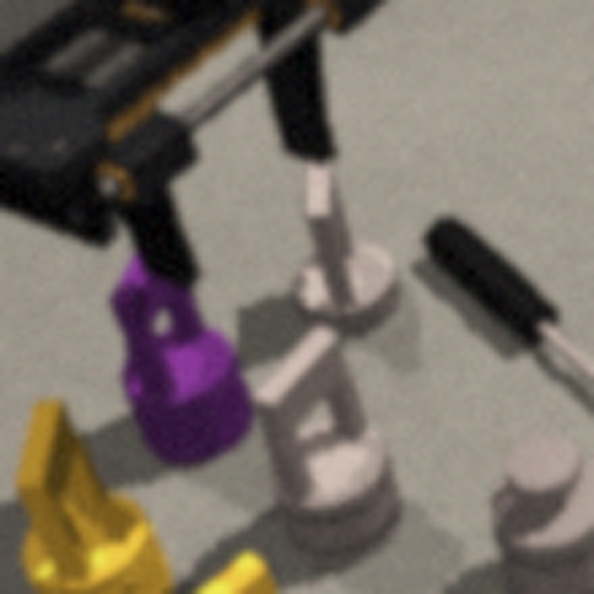

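The open fingers sit along the crossbar, with finger tips at crop (315,155) and (185,275) and the crossbar at (300,365). I descend part way and check.

```bash
python3 -m inch '[0,0,0.06,0,70,0,0,0.12,0,70,0,0,0.18,0,70,0,0,0.22,0,70,0,0,0.25,0,70,0,0,0.26,0,70,0,0,0.26,0,70,0,0,0.26,0,70]'; python3 go.py 0.493 -0.37 0.081 -66.6
python3 - <<'E'
from h import *
I=[]
for n,(x,y,w,h),f in(("scene",(80,190,80,90),6),("top",(325,190,80,90),6)):
    p=cam(n); I.append(cv2.resize(p["image"][y:y+h,x:x+w],None,fx=4.9,fy=f,interpolation=cv2.INTER_CUBIC))
cv2.imwrite("pics/b.png",cv2.hconcat(I))
E
```

```text
t: 5.2
position: [0.4936, -0.3705, 0.1246]
tcp_rot: [0.002, 0.979, 0.203, 0.002]
force: [-0.5, -0.8, 0.3]
opening: 0.805
t 5.2 pos [ 0.4936 -0.3705  0.1246] yaw_y -66.6 tilt 0.33 F [-0.54 -0.8   0.32] open 0.805
shift [-0.0017 -0.003   0.1455] spin -0.0001
```

View pics/b.png

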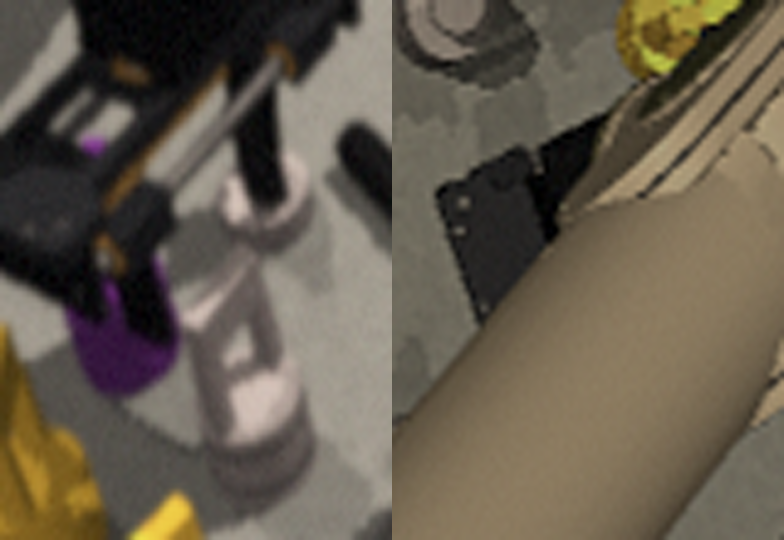

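The finger tips straddle the crossbar, with tips at crop (155,330) and (275,205) and the bar between them. I descend and close.

```bash
python3 -m inch '[0,0,0.04,0,70,0,0,0.08,0,70,0,0,0.12,0,70,0,0,0.145,0,70,0,0,0.145,0,70,0,0,0.145,0,40,0,0,0.145,0,40,0,0,0.145,0,40]' 40; python3 go.py 0.493 -0.37 0.081 -66.6
```

```text
t: 6.1
position: [0.4941, -0.3708, 0.0816]
tcp_rot: [0.002, 0.979, 0.203, 0.003]
force: [0.0, -0.5, 0.0]
opening: 0.616
t 6.1 pos [ 0.4941 -0.3708  0.0816] yaw_y -66.6 tilt 0.38 F [ 0.04 -0.54  0.02] open 0.616
shift [-0.0023 -0.0038  0.002 ] spin -0.0001
```

```bash
python3 -m inch '[0,0,0,0,40,0,0,0,0,40,0,0,0,0,40,0,0,-0.02,0,40,0,0,-0.05,0,40,0,0,-0.08,0,40,0,0,-0.1,0,40,0,0,-0.1,0,40]' 40; python3 go.py 0.493 -0.37 0.36 -66.6
python3 - <<'E'
from h import *
I=[]
for n,(x,y,w,h),f in(("scene",(80,190,80,90),6),("top",(325,190,80,90),6)):
    p=cam(n); I.append(cv2.resize(p["image"][y:y+h,x:x+w],None,fx=4.9,fy=f,interpolation=cv2.INTER_CUBIC))
cv2.imwrite("pics/c.png",cv2.hconcat(I))
E
```

```text
t: 6.9
position: [0.4944, -0.3711, 0.1128]
tcp_rot: [0.002, 0.979, 0.203, 0.003]
force: [0.4, 0.4, -5.0]
opening: 0.522
t 6.9 pos [ 0.4944 -0.3711  0.1128] yaw_y -66.6 tilt 0.48 F [ 0.43  0.4  -5.03] open 0.522
shift [ 1.900e-03 -2.000e-04 -8.239e-01] spin -0.0001
```

View pics/c.png

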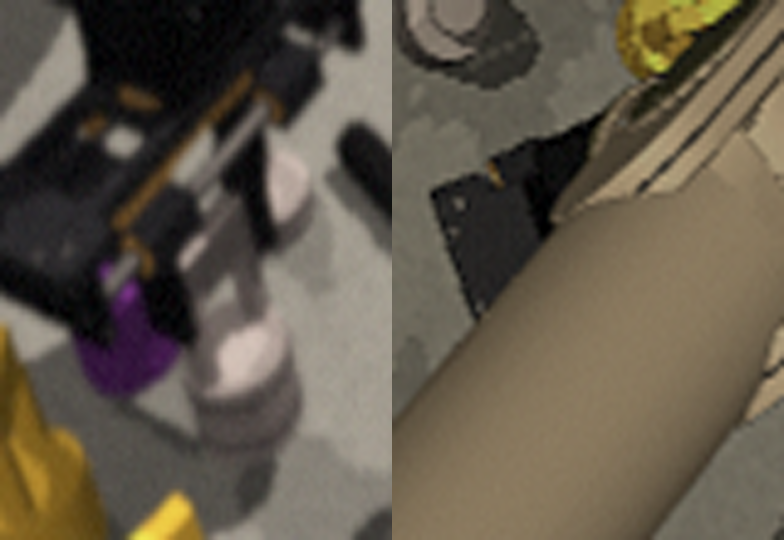

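The target is gripped (45.4 mm opening, about 5 N of load). The crop shows it lifted between the fingers, with the neighbours undisturbed. Next is up, over to the tip side of the hook and a 90° turn.

```bash
python3 -m inch '[0,0,-0.1,0,40,0,0,-0.2,0,40,0,0,-0.3,0,40,0,0,-0.4,-0.04,40,0,0,-0.46,-0.08,40,0,0,-0.46,-0.12,40,0,0,-0.46,-0.16,40,0,0,-0.46,-0.2,40]' 40; python3 go.py 0.63 -0.08 0.25 23.8
```

```text
t: 7.8
position: [0.4929, -0.3701, 0.2492]
tcp_rot: [0.002, 0.867, 0.498, 0.002]
force: [-0.3, -0.6, -4.1]
opening: 0.522
t 7.8 pos [ 0.4929 -0.3701  0.2492] yaw_y -30.3 tilt 0.34 F [-0.31 -0.62 -4.11] open 0.522
shift [ 1.0656 -0.0935 -0.0019] spin -0.3006
```

```bash
python3 -m inch '[0.15,-0.01,0,-0.045,40,0.3,-0.03,0,-0.09,40,0.45,-0.04,0,-0.135,40,0.6,-0.05,0,-0.18,40,0.7,-0.06,0,-0.225,40,0.75,-0.07,0,-0.27,40,0.8,-0.07,0,-0.3,40,0.8,-0.07,0,-0.3,40]'; python3 go.py 0.6283 -0.0748 0.2025 23.8
```

```text
t: 8.6
position: [0.5965, -0.1497, 0.2485]
tcp_rot: [0.002, 0.545, 0.839, 0.001]
force: [0.3, 0.1, -4.1]
opening: 0.524
t 8.6 pos [ 0.5965 -0.1497  0.2485] yaw_y 24.0 tilt 0.27 F [ 0.3   0.07 -4.08] open 0.524
shift [0.1854 0.1975 0.1536] spin 0.001
```

```bash
python3 -m inch '[0,0.1,0.05,0.001,40,0,0.2,0.1,0.001,40,0.08,0.2,0.154,0.001,40,0.14,0.198,0.154,0.001,40,0.185,0.198,0.154,0.001,40,0.185,0.198,0.154,0.001,40,0.185,0.198,0.154,0.001,40,0.185,0.198,0.154,0.001,40]'; python3 go.py 0.6283 -0.0748 0.2025 23.8
python3 - <<'E'
from h import *
I=[]
for n,(x,y,w,h) in(("scene",(220,120,100,130)),("top",(190,130,100,130))):
    p=cam(n); cv2.imwrite(f"pics/d_{n}_raw.png",p["image"]); I.append(cv2.resize(p["image"][y:y+h,x:x+w],None,fx=4,fy=4,interpolation=cv2.INTER_CUBIC))
cv2.imwrite("pics/d.png",cv2.hconcat(I))
E
```

```text
t: 9.4
position: [0.6288, -0.0764, 0.2036]
tcp_rot: [0.003, 0.547, 0.837, 0.001]
force: [0.3, -0.6, -5.5]
opening: 0.52
t 9.4 pos [ 0.6288 -0.0764  0.2036] yaw_y 23.7 tilt 0.39 F [ 0.25 -0.58 -5.54] open 0.52
shift [0.0054 0.0006 0.0036] spin -0.0006
```

View pics/d.png

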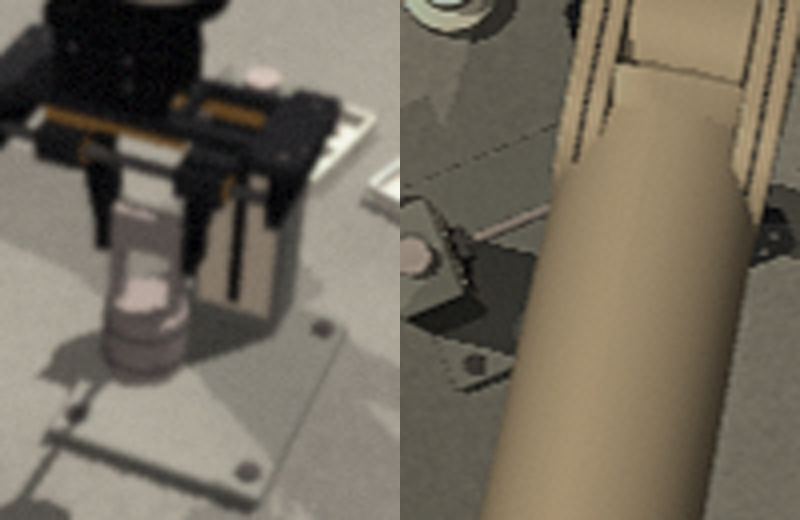

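```bash
python3 - <<'E'
from h import *
p=cam("scene")
for n,X in(("eye",(0.6288,-0.0764,0.188)),("bar top mid",(0.6288,-0.0764,0.234)),("under",(0.6288,-0.0764,0.122)),("tip",(.614,-.0425,.198)),("seat",(.594,.003,.184))):
    u=proj(p,X)[0]; print(n,u,(u-[220,120])*4)
E
```

```text
eye [256.83887229 187.82551594] [147.35548915 271.30206378]
bar top mid [257.35853312 172.60783646] [149.43413246 210.43134586]
under [256.15476031 207.85896143] [144.61904122 351.43584573]
tip [263.09574297 175.99027778] [172.3829719  223.96111111]
seat [270.48072711 169.55176228] [201.92290843 198.20704912]
```

The projected eye of the held weight (147,271) matches the picture (145,267). The hook tip shows about 1.5 px further right than expected, so I shift 2 mm along tool y and thread slowly.

```bash
python3 -m inch '[0,0.007,0.003,0,40,0.03,0.007,0.003,0,40,0.06,0.007,0.003,0,40,0.09,0.007,0.003,0,40,0.12,0.007,0.003,0,40,0.15,0.007,0.003,0,40,0.16,0.007,0.003,0,40,0.16,0.007,0.003,0,40]'; python3 go.py 0.599 -0.0055 0.2025 23.8
python3 - <<'E'
from h import *
I=[]
for n,(x,y,w,h) in(("scene",(220,120,100,130)),("top",(190,130,100,130))):
    p=cam(n); I.append(cv2.resize(p["image"][y:y+h,x:x+w],None,fx=4,fy=4,interpolation=cv2.INTER_CUBIC))
cv2.imwrite("pics/e.png",cv2.hconcat(I))
E
```

```text
t: 10.35
position: [0.6111, -0.0302, 0.2018]
tcp_rot: [0.002, 0.546, 0.838, 0.001]
force: [0.9, 0.1, -4.3]
opening: 0.525
t 10.35 pos [ 0.6111 -0.0302  0.2018] yaw_y 23.8 tilt 0.32 F [ 0.88  0.07 -4.34] open 0.525
shift [ 0.0917 -0.0038 -0.0025] spin -0.0001
```

View pics/e.png

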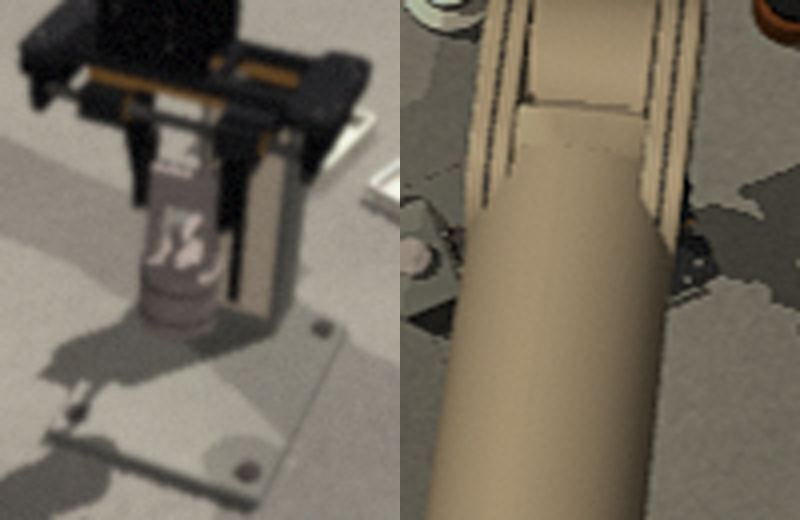

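The pale hook tip shows in front of the window at crop (185,235), inside the posts, and there is no contact force. I continue along the bar.

```bash
python3 -m inch '[0.03,0,-0.002,0,40,0.06,0,-0.002,0,40,0.09,0,-0.002,0,40,0.1,0,-0.002,0,40,0.1,0,-0.002,0,40,0.1,0,-0.002,0,40,0.1,0,-0.002,0,40,0.1,0,-0.002,0,40]'; python3 go.py 0.599 -0.0055 0.19 23.8
python3 - <<'E'
from h import *
I=[]
for n,(x,y,w,h) in(("scene",(235,130,60,80)),):
    p=cam(n); I.append(cv2.resize(p["image"][y:y+h,x:x+w],None,fx=7,fy=7,interpolation=cv2.INTER_CUBIC))
cv2.imwrite("pics/f.png",cv2.hconcat(I))
E
for i in 1 2 3; do python3 -c "
from h import *; cam('top'); print(np.round(manip.state()['force'],2))"; done
```

```text
t: 11.25
position: [0.5993, -0.0043, 0.2022]
tcp_rot: [0.003, 0.547, 0.837, 0.001]
force: [0.5, -0.1, -4.7]
opening: 0.524
t 11.25 pos [ 0.5993 -0.0043  0.2022] yaw_y 23.7 tilt 0.32 F [ 0.49 -0.12 -4.67] open 0.524
shift [-0.003  -0.0026  0.0408] spin -0.0007
[ 0.15 -0.2  -4.82]
[ 0.29  0.31 -4.84]
[-0.08  1.21 -4.58]
```

View pics/f.png

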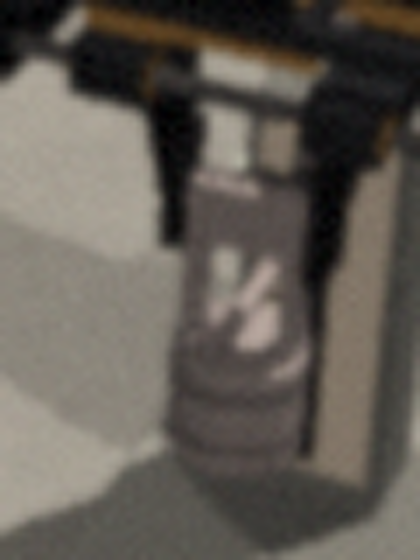

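The bar runs through the window, as a pale stripe from crop (270,270) to (205,320). The load is about 4.8 N, so I expect a sag of about 16 mm. Lowering gently in stages on the force reading.

```bash
python3 -m inch '[0,0,0.015,0,40,0,0,0.03,0,40,0,0,0.045,0,40,0,0,0.06,0,40,0,0,0.075,0,40,0,0,0.085,0,40,0,0,0.09,0,40,0,0,0.09,0,40]'; python3 go.py 0.599 -0.0055 0.163 23.8
for i in 1 2 3; do python3 -c "
from h import *; cam('top'); print(np.round(manip.state()['force'],2))"; done
```

```text
t: 12.25
position: [0.5994, -0.0041, 0.1752]
tcp_rot: [0.003, 0.547, 0.837, 0.001]
force: [-0.8, -0.6, -2.7]
opening: 0.523
t 12.25 pos [ 0.5994 -0.0041  0.1752] yaw_y 23.7 tilt 0.31 F [-0.83 -0.59 -2.7 ] open 0.523
shift [-0.0037 -0.0031  0.0407] spin -0.0006
[-1.07  0.07 -2.41]
[-0.1   0.06 -3.42]
[-1.03 -0.3  -2.04]
```

```bash
python3 -m inch '[0,0,0.005,0,40,0,0,0.01,0,40,0,0,0.015,0,40,0,0,0.02,0,40,0,0,0.025,0,40,0,0,0.027,0,40,0,0,0.027,0,40,0,0,0.027,0,40]'; python3 go.py 0.599 -0.0055 0.163 23.8
for i in 1 2 3 4; do python3 -c "
from h import *; cam('top'); print(np.round(manip.state()['force'],2))"; done
```

```text
t: 13.2
position: [0.5995, -0.0041, 0.1675]
tcp_rot: [0.003, 0.547, 0.837, 0.001]
force: [-1.1, 1.0, -1.2]
opening: 0.52
t 13.2 pos [ 0.5995 -0.0041  0.1675] yaw_y 23.7 tilt 0.34 F [-1.07  1.   -1.22] open 0.52
shift [-0.0034 -0.0035  0.015 ] spin -0.0006
[-0.45 -0.78 -0.57]
[-0.96  0.22 -1.1 ]
[-0.01  0.07 -0.3 ]
[-0.67  0.46 -0.57]
```

```bash
python3 -m inch '[0,0,0.004,0,40,0,0,0.007,0,40,0,0,0.007,0,40,0,0,0.007,0,47,0,0,0.007,0,50,0,0,0.007,0,60,0,0,0.007,0,70,0,0,0.007,0,70]'; python3 go.py 0.599 -0.0055 0.163 23.8
python3 - <<'E'
from h import *
p=cam("scene"); cv2.imwrite("pics/g.png",cv2.resize(p["image"][120:220,225:305],None,fx=6,fy=6,interpolation=cv2.INTER_CUBIC))
E
```

```text
t: 14.2
position: [0.5996, -0.0041, 0.1655]
tcp_rot: [0.003, 0.547, 0.837, 0.001]
force: [0.2, -0.4, 0.4]
opening: 0.751
t 14.2 pos [ 0.5996 -0.0041  0.1655] yaw_y 23.7 tilt 0.35 F [ 0.17 -0.4   0.38] open 0.751
shift [-0.0034 -0.0039  0.0082] spin -0.0006
```

View pics/g.png

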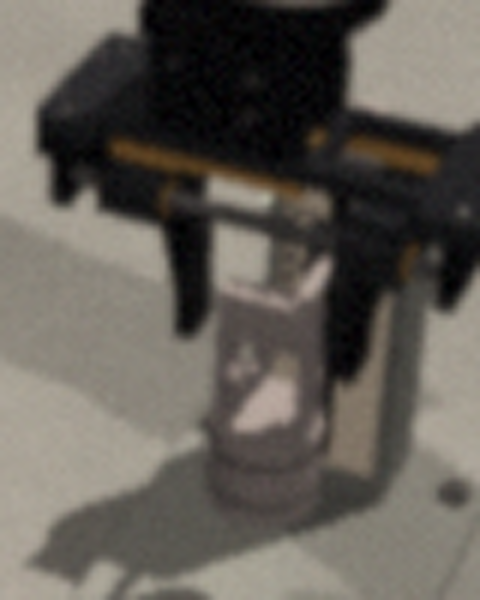

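The fingers are open (65 mm) and the weight hangs by its crossbar, bar through the window at crop (285,290). I retreat straight up and wait.

```bash
python3 -m inch '[0,0,0,0,75,0,0,-0.05,0,75,0,0,-0.1,0,75,0,0,-0.15,0,75,0,0,-0.2,0,75,0,0,-0.2,0,75,0,0,-0.2,0,75,0,0,-0.2,0,75]'; cat > look.py <<'E'
from h import *
import sys
p=cam("scene"); cv2.imwrite(f"pics/{sys.argv[1]}.png",cv2.resize(p["image"][120:220,225:305],None,fx=6,fy=6,interpolation=cv2.INTER_CUBIC))
E
python3 look.py h1; python3 -m inch '[0,0,0,0,75,0,0,0,0,75,0,0,0,0,75,0,0,0,0,75,0,0,0,0,75,0,0,0,0,75,0,0,0,0,75,0,0,0,0,75]'; python3 look.py h2; python3 -m inch '[0,0,0,0,75,0,0,0,0,75,0,0,0,0,75,0,0,0,0,75,0,0,0,0,75,0,0,0,0,75,0,0,0,0,75,0,0,0,0,75]';python3 look.py h3; python3 -c "
import cv2; a=[cv2.imread(f'pics/h{i}.png') for i in (1,2,3)]
print([cv2.absdiff(a[0],x).mean() for x in a[1:]]); cv2.imwrite('pics/h.png',cv2.resize(cv2.hconcat([a[0],a[2]]),(800,500)))"; python3 go.py 0.599 -0.0055 0.163 23.8
```

```text
t: 15.05
position: [0.5989, -0.004, 0.2247]
tcp_rot: [0.002, 0.547, 0.837, 0.001]
force: [0.2, 0.4, 0.3]
opening: 0.86
t: 15.9
position: [0.5988, -0.0039, 0.2246]
tcp_rot: [0.002, 0.547, 0.837, 0.001]
force: [0.7, -0.2, 0.3]
opening: 0.864
t: 16.75
position: [0.5988, -0.0039, 0.2246]
tcp_rot: [0.002, 0.547, 0.837, 0.001]
force: [-1.0, 0.2, 0.0]
opening: 0.863
[np.float64(1.9972662037037037), np.float64(1.9949189814814814)]
t 16.8 pos [ 0.5989 -0.004   0.2246] yaw_y 23.7 tilt 0.28 F [0.   0.66 0.  ] open 0.861
shift [-0.0041 -0.0023  0.2054] spin -0.0006
```

View pics/h.png

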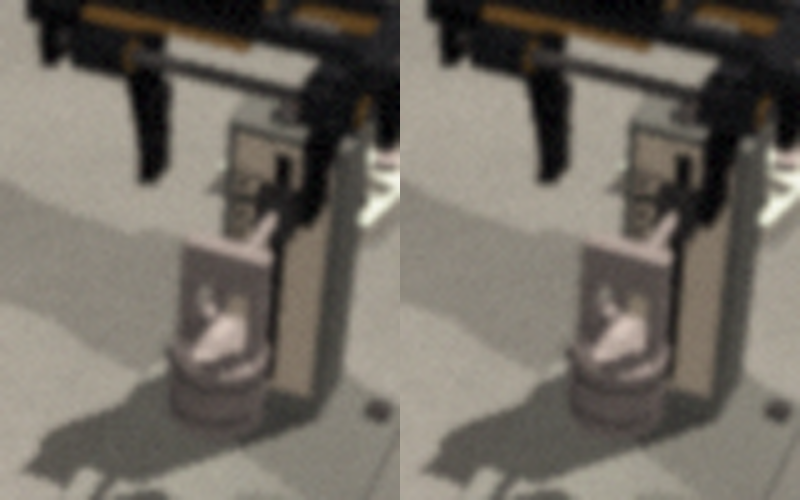

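The weight hangs motionless: the frames from 15.05, 15.9 and 16.75 s differ only by noise, fingers well above at (150,180) and (310,220). One more wait for margin, then regrip.

```bash
python3 -m inch '[0,0,0,0,80,0,0,0,0,80,0,0,0,0,80,0,0,0.04,0,80,0,0,0.08,0,80,0,0,0.12,0,80,0,0,0.16,0,80,0,0,0.19,0,80]' 30; python3 -m inch '[0,0,0,0,80,0,0,0.005,0,60,0,0,0.005,0,50,0,0,0.005,0,47,0,0,0.005,0,40,0,0,0.005,0,40,0,0,0.005,0,40,0,0,0.005,0,40]' 30;  python3 look.py i; python3 go.py 0.599 -0.0055 0.2022 23.8
```

```text
t: 17.6
position: [0.5986, -0.004, 0.1659]
tcp_rot: [0.002, 0.547, 0.837, 0.0]
force: [0.0, 0.7, 0.3]
opening: 0.919
t: 18.4
position: [0.5988, -0.004, 0.1646]
tcp_rot: [0.002, 0.547, 0.837, 0.0]
force: [0.4, 1.5, 0.4]
opening: 0.525
t 18.45 pos [ 0.5987 -0.004   0.1645] yaw_y 23.7 tilt 0.22 F [0.83 0.52 0.19] open 0.527
shift [-0.0052 -0.0008 -0.1256] spin -0.0006
```

View pics/i.png

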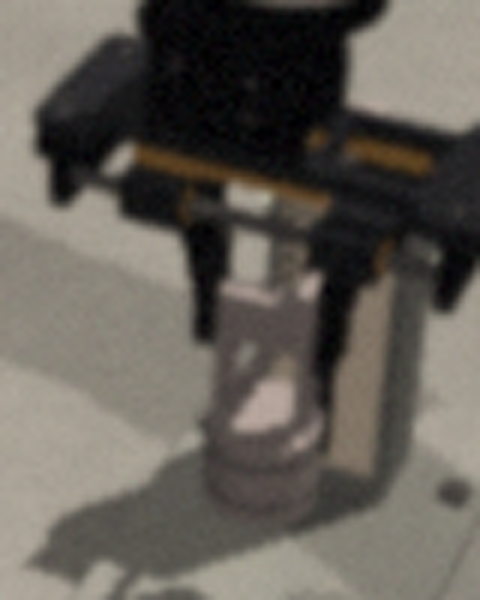

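The weight is gripped again (45.8 mm), with both fingers on the stirrup. I lift gently by 38 mm with the grip at 45 N.

```bash
python3 -m inch '[0,0,0,0,40,0,0,-0.02,0,40,0,0,-0.04,0,40,0,0,-0.06,0,40,0,0,-0.08,0,40,0,0,-0.1,0,40,0,0,-0.12,0,40,0,0,-0.126,0,40]' 45;  python3 look.py j; python3 go.py 0.63 -0.08 0.2022 23.8
```

```text
t: 19.25
position: [0.5989, -0.004, 0.2032]
tcp_rot: [0.002, 0.547, 0.837, 0.001]
force: [0.1, -0.4, -3.8]
opening: 0.527
t 19.3 pos [ 0.5989 -0.004   0.2031] yaw_y 23.7 tilt 0.27 F [ 0.18 -0.8  -4.25] open 0.52
shift [-0.2736 -0.0068  0.0037] spin -0.0006
```

View pics/j.png

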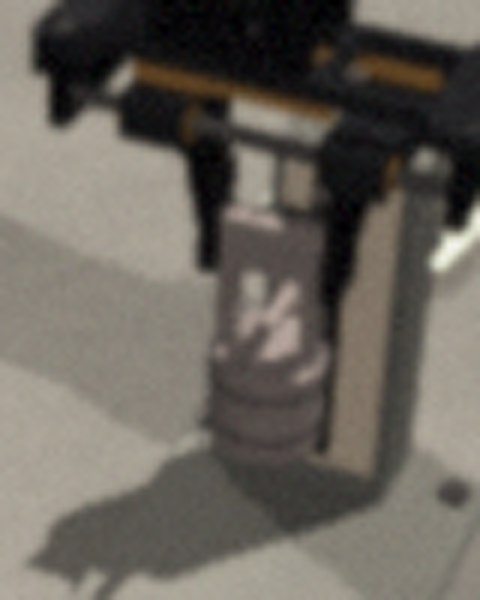

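The bar is free in the window (stripe at crop (270,310)) and the full load is on the gripper. I back out along the bar.

```bash
python3 -m inch '[-0.03,0,0.003,0,40,-0.07,0,0.003,0,40,-0.11,0,0.003,0,40,-0.15,0,0.003,0,40,-0.19,0,0.003,0,40,-0.23,0,0.003,0,40,-0.27,0,0.003,0,40,-0.3,0,0.003,0,40]';  python3 look.py k; python3 go.py 0.63 -0.08 0.34 23.8
```

```text
t: 20.1
position: [0.6354, -0.0878, 0.2024]
tcp_rot: [0.002, 0.547, 0.837, 0.0]
force: [0.7, 0.5, -4.7]
opening: 0.525
t 20.15 pos [ 0.6355 -0.0893  0.2024] yaw_y 23.6 tilt 0.31 F [-0.91 -1.99 -4.  ] open 0.523
shift [ 0.0338 -0.0031 -0.4589] spin -0.0012
```

View pics/k.png

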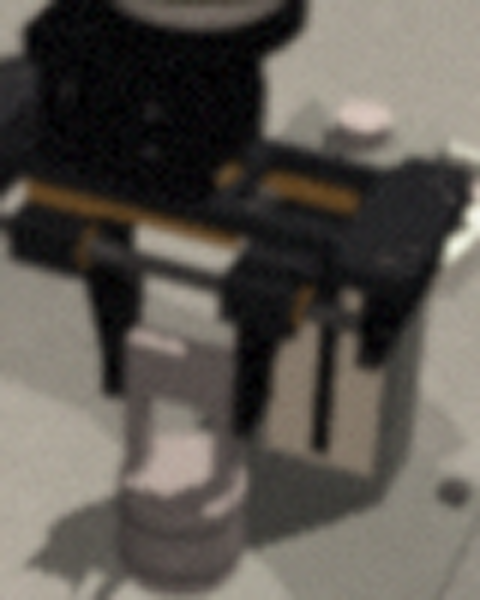

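The window shows clear of the hook (crop (180,410)). I raise above the column, while refining the tray from the initial pictures.

```bash
python3 -m inch '[0,0,-0.1,0,40,0,0,-0.2,0,40,0,0,-0.3,0,40,0,0,-0.4,0,40,0,0,-0.46,0,40,0,0,-0.47,0,40,0,0,-0.47,0,40,0,0,-0.47,0,40]'; python3 go.py 0.568 0.347 0.34 23.8
python3 - <<'E'
import cv2
a=cv2.imread("pics/top0.png")[165:225,85:150]; b=cv2.imread("pics/scene0.png")[140:190,300:365]
cv2.imwrite("pics/tr.png",cv2.vconcat([cv2.resize(a,(390,360),interpolation=cv2.INTER_CUBIC)]))
cv2.imwrite("pics/trs.png",cv2.resize(b,None,fx=8,fy=8,interpolation=cv2.INTER_CUBIC))
E
```

```text
t: 20.95
position: [0.6345, -0.0887, 0.3418]
tcp_rot: [0.002, 0.548, 0.837, -0.0]
force: [-0.4, 0.5, -4.8]
opening: 0.522
t 20.95 pos [ 0.6345 -0.0887  0.3418] yaw_y 23.6 tilt 0.2 F [-0.43  0.49 -4.75] open 0.522
shift [1.4197 0.3779 0.0018] spin -0.0012
```

View pics/tr.png

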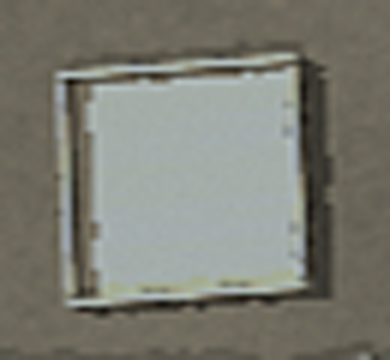

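View pics/trs.png

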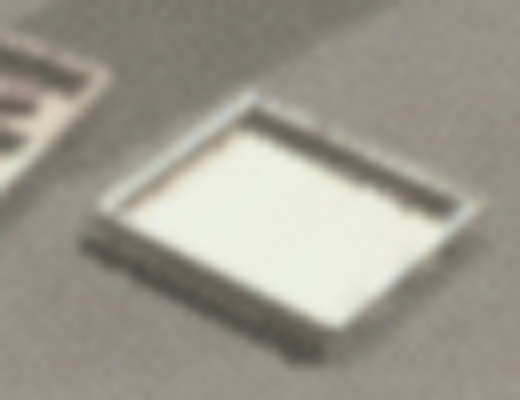

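```bash
python3 -m inch '[0.12,0.03,0,0,40,0.25,0.07,0,0,40,0.38,0.1,0,0,40,0.5,0.13,0,0,40,0.63,0.17,0,0,40,0.76,0.2,0,0,40,0.88,0.23,0,0,40,1,0.27,0,0,40]'; python3 - <<'E'
from h import *
S=cam("scene");T=cam("top")
print(atz(T,(85+182.75/6-.4,165+180/6-.4),.018),atz(S,(300+291/8-.4,140+211/8-.4),.018))
c=[atz(T,(85+x/6-.4,165+y/6-.4),.018) for x,y in((58,74),(298,56),(308,287),(68,303))]
print([np.linalg.norm(c[i]-c[i-1]).round(3) for i in range(4)])
E
python3 go.py 0.568 0.35 0.34 23.8
```

```text
t: 21.75
position: [0.5877, 0.2202, 0.3396]
tcp_rot: [0.001, 0.548, 0.837, -0.001]
force: [1.0, -0.4, -4.3]
opening: 0.521
[0.56614071 0.34820643 0.018     ] [0.57176033 0.34723253 0.018     ]
[np.float64(0.115), np.float64(0.12), np.float64(0.117), np.float64(0.119)]
t 21.85 pos [0.5862 0.2262 0.3384] yaw_y 24.1 tilt 0.1 F [-0.26  1.05 -5.68] open 0.522
shift [ 0.4013  0.1134 -0.0053] spin 0.0019
```

The tray centre is (0.569, 0.348), both views agreeing to 6 mm and sides 115 to 120 mm as given. I move above it and come down part way.

```bash
python3 -m inch '[0.13,0.04,0,0,40,0.26,0.08,0,0,40,0.36,0.11,0,0,40,0.4,0.11,0.1,0,40,0.4,0.11,0.2,0,40,0.4,0.11,0.3,0,40,0.4,0.11,0.4,0,40,0.4,0.11,0.5,0,40]'; python3 go.py 0.569 0.348 0.12 23.8;python3 - <<'E'
from h import *
p=cam("scene"); cv2.imwrite("pics/l.png",cv2.resize(p["image"][100:200,280:380],None,fx=5.5,fy=5.5,interpolation=cv2.INTER_CUBIC))
E
```

```text
t: 22.65
position: [0.5663, 0.3486, 0.1857]
tcp_rot: [-0.001, 0.544, 0.839, -0.002]
force: [0.3, 0.2, -4.7]
opening: 0.522
t 22.65 pos [0.5663 0.3486 0.1857] yaw_y 24.1 tilt 0.22 F [ 0.28  0.19 -4.66] open 0.522
shift [-0.0054  0.0083  0.219 ] spin 0.0019
```

View pics/l.png

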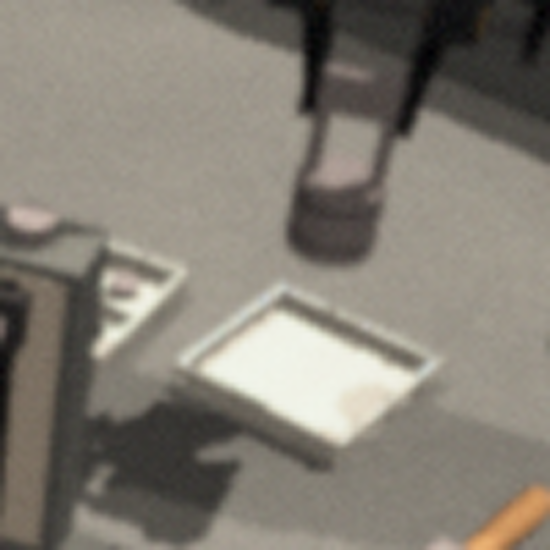

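```bash
python3 -m inch '[-0.003,0.008,0.08,0.002,40,-0.003,0.008,0.16,0.002,40,-0.003,0.008,0.22,0.002,40,-0.003,0.008,0.26,0.002,40,-0.003,0.008,0.28,0.002,40,-0.003,0.008,0.28,0.002,40,-0.003,0.008,0.28,0.002,40,-0.003,0.008,0.28,0.002,40]'; python3 go.py 0.569 0.348 0.0865 23.8;python3 - <<'E'
from h import *
p=cam("scene"); cv2.imwrite("pics/m.png",cv2.resize(p["image"][100:200,280:380],None,fx=5.5,fy=5.5,interpolation=cv2.INTER_CUBIC))
E
```

```text
t: 23.5
position: [0.5666, 0.3474, 0.097]
tcp_rot: [-0.002, 0.546, 0.838, -0.004]
force: [0.6, -0.0, -3.5]
opening: 0.522
t 23.5 pos [0.5666 0.3474 0.097 ] yaw_y 23.8 tilt 0.54 F [ 0.56 -0.04 -3.49] open 0.522
shift [-0.0013  0.0086  0.0349] spin -0.0001
```

View pics/m.png

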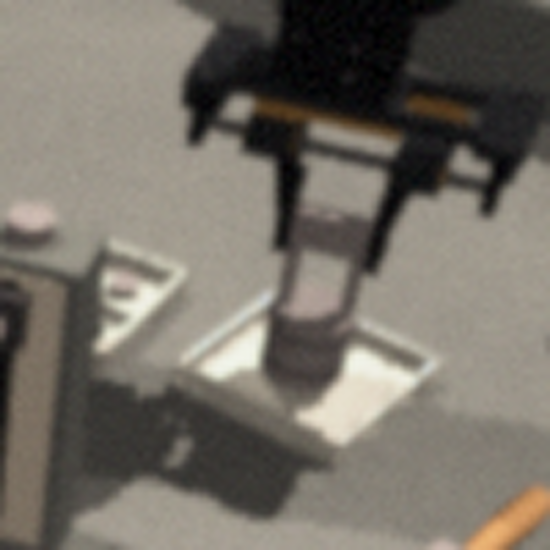

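The weight is over the tray centre (underside at crop (303,375)), about 10 mm above the floor. I lower it slowly.

```bash
python3 -m inch '[0,0.004,0.006,0,40,0,0.008,0.012,0,40,0,0.008,0.018,0,40,0,0.008,0.024,0,40,0,0.008,0.03,0,40,0,0.008,0.03,0,40,0,0.008,0.03,0,40,0,0.008,0.03,0,40]'; python3 go.py 0.569 0.348 0.0865 23.8; for i in 1 2 3; do python3 -c "
from h import *; cam('top'); s=manip.state();print(np.round(s['force'],2),s['position'])"; done
```

```text
t: 24.35
position: [0.5687, 0.3482, 0.088]
tcp_rot: [-0.002, 0.546, 0.838, -0.004]
force: [-0.7, -0.7, -0.3]
opening: 0.525
t 24.35 pos [0.5687 0.3482 0.088 ] yaw_y 23.8 tilt 0.55 F [-0.7  -0.67 -0.28] open 0.525
shift [-0.001   0.0009  0.0051] spin -0.0001
[-2.19 -1.21 -0.33] [0.56863193 0.34817106 0.08804757]
[-2.1  -0.98 -0.27] [0.56865388 0.34815436 0.08804006]
[-1.91 -1.89  0.48] [0.56864674 0.34817609 0.08805956]
```

It has touched down (vertical load 0). I release, then retreat straight up.

```bash
python3 -m inch '[0,0,0,0,47,0,0,0,0,50,0,0,0,0,60,0,0,0,0,70,0,0,0,0,75,0,0,0,0,75,0,0,0,0,75,0,0,0,0,75]'; python3 -m inch '[0,0,-0.05,0,75,0,0,-0.1,0,75,0,0,-0.17,0,75,0,0,-0.27,0,75,0,0,-0.37,0,75,0,0,-0.47,0,75,0,0,-0.55,0,75,0,0,-0.6,0,75]'; python3 -m inch '[-0.1,-0.1,-0.1,0,75,-0.2,-0.2,-0.1,0,75,-0.3,-0.3,-0.1,0,75,-0.4,-0.35,-0.1,0,75,-0.4,-0.35,-0.1,0,75,-0.4,-0.35,-0.1,0,75,-0.4,-0.35,-0.1,0,75,-0.4,-0.35,-0.1,0,75]'; python3 - <<'E'
from h import *
S=cam("scene");T=cam("top"); cv2.imwrite("pics/n_scene.png",S["image"]); cv2.imwrite("pics/n_top.png",T["image"])
for p in (S,T):
  print([(np.round(d["at"],1).tolist(),round(d["score"],2)) for d in manip.tip_of(p,"weight_centre")][:5])
cv2.imwrite("pics/n.png",cv2.hconcat([cv2.resize(S["image"][100:220,220:380],(400,300)),cv2.resize(T["image"][140:260,90:250],(400,300))]))
E
```

```text
t: 25.3
position: [0.5687, 0.3482, 0.0881]
tcp_rot: [-0.002, 0.546, 0.838, -0.004]
force: [-0.8, 0.4, -0.1]
opening: 0.857
t: 26.1
position: [0.5708, 0.3493, 0.2721]
tcp_rot: [-0.001, 0.546, 0.838, -0.002]
force: [1.4, 0.2, -0.1]
opening: 0.868
t: 26.9
position: [0.523, 0.1985, 0.3024]
tcp_rot: [-0.001, 0.546, 0.838, -0.003]
force: [-0.0, -0.9, -0.2]
opening: 0.864
[([83.3, 265.9], 0.94), ([114.3, 294.7], 0.89), ([336.9, 155.4], 0.71), ([101.0, 234.4], 0.56), ([133.9, 216.4], 0.45)]
[([366.5, 259.8], 0.77), ([393.0, 229.6], 0.59), ([382.6, 192.0], 0.55)]
```

View pics/n_scene.png

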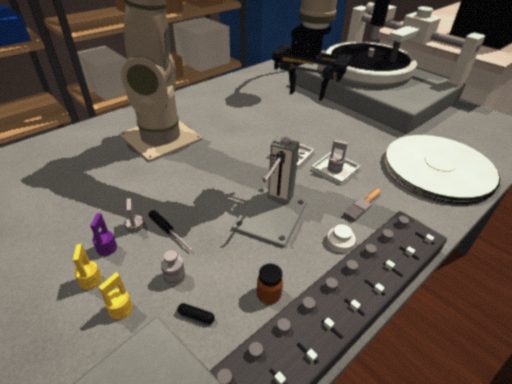

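View pics/n_top.png

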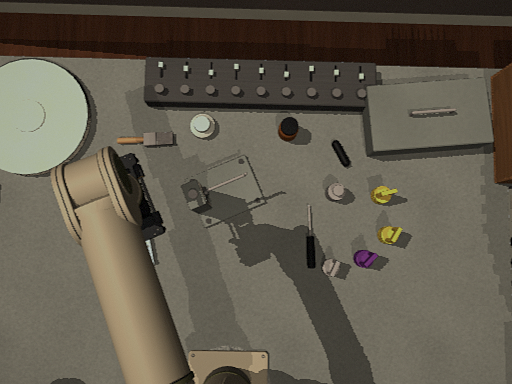

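View pics/n.png

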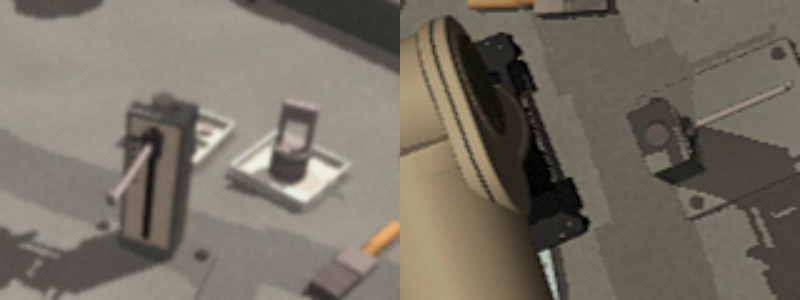

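The weight stands upright in the plain tray at scene (337,160). The hook is empty and back up at (275,165), and nothing else has moved. A last position check, then hand in.

```bash
python3 - <<'E'
from h import *
S=cam("scene"); print(atz(S,(336.9,155.4),.061)); s=manip.state(); print(s["t"],np.abs(s["dq"]).max(),np.round(s["force"],2))
print(manip.finish_job())
E
```

```text
[0.56827372 0.34470884 0.061     ]
27.15 0.005614398677258658 [-0.41  0.25  0.35]
the job is handed in; nothing more can be done
None
```

I weighed the tall steel counterweight on the hook, stood it upright in the plain tray and handed the job in at 27 s. No verdict came back, so what follows is from my own checks.

- **Weighing:** I hung it by its window and opened the fingers at about 14 s. It stayed clear of the gripper until about 17.5 s. Three frames at 15.05, 15.9 and 16.75 s differ only by image noise. It weighed about 4.8 N on the gripper, which means a sag of about 16 mm. I read the hook joint from pictures and force only.
- **Tray:** It was lowered until the gripper carried no load, then released. The last picture shows it upright at about (0.568, 0.345), within 4 mm of my tray-centre estimate (0.569, 0.348).
- **Surroundings:** The hook is empty and back up, the bystanders look unmoved, and the gripper is clear at 0.30 m.

Two of my measurements disagreed: the cameras put the hook up to about 5 mm apart sideways and the tray centre about 6 mm apart. I used values in between, and the clearances were enough. The last top view could not confirm the tray, because the arm hid it.

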